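# Pack the sample rack from behind the bench stock

### The arm

A 6-joint arm with a two-finger parallel gripper is mounted at the origin on the work surface. World frame = base frame: x ahead of the robot, y to its left, z up, the work surface at z = 0. Lengths are in mm, angles in rad, forces in N, time in s.
With the tool pointing down it reaches from about 275 to 750 mm from the base axis. Payload 10.2 kg.
Tool frame: the origin (TCP) lies at the very end of the fingers, on their centre line; the grasp point (between the pads) lies 19 mm behind it; z points along the fingers, y is the direction in which the jaws open and shut (so a half turn about z gives the same grasp; the last joint's range is limited). The gripper opens to 85 mm and grips with 20 to 120 N. Pads are 22 mm wide; open, the fingers measure 114 mm over their backs; the gripper's body (76 mm by 85 mm) begins 54 mm behind the grasp point. The pads swing forward as they close: fully open they stand 13 mm farther back than shut.
Start: joints at [-1.406, 0.313, 1.498, -0, 1.331, -0.223], TCP at [198.518, -486.026, 231.294] pointing down, gripper open.
Joint ranges: [-2.94, 2.94], [-0.97, 2.17], [0.19, 2.56], [-1.23, 4.37], [0.02, 3.11], [-2.88, 2.88]. Speed limits (rad/s): [2.39, 2.39, 3.01, 3.14, 3.14, 3.14].

### API

Orientations are given as a unit quaternion [w, x, y, z].
In Python, from rig import readout, cams, finish_job gives the robot as it stands. The module is installed in compiled form; this text tells all that it offers.
- The arm moves only by the tool carry_out, never from a script. Its argument "steps" is one flat list of numbers, 7 for each row, row after row: the shift along the tool's x, y, z in cm, then the turn, a rotation vector about the tool's x, y, z in units of 5 degrees (1.0 is 5 degrees), then the opening, from -1 (shut) to 1 (fully open), so that 0 is half open. In form: [x, y, z, ax, ay, az, hand, x, y, z, ax, ay, az, hand, ...]. A call has 1 to 20 rows; each row shifts and turns the commanded pose from where the row before left it, along the tool's axes as they then stand; what a row does not reach is not made up. A row lasts 1/12 s, in which the tool goes at most 41.7 mm and 7.16 degrees, less where a joint would pass 70% of its speed; a pose out of reach is approached as far as the arm can. A call with a gripper value outside its range is refused whole. The fingers move at their own pace and stop on an object; "grip_force" is the grip in N (left out, the last holds). Time passes only in rows, so rows that do not move let the fingers close. It gives the time, the measured TCP pose, the force and the opening at its end, in the units of the state.
- readout.sense(): the state, without advancing time (a new reading comes with each control period).
- cams.capture(name): name is "scene" or "top"; returns the picture (400x640x3 uint8, red, green, blue); there is no depth.
- cams.calibration(name): a dict with "fx", "fy", "cx", "cy" (pixels), "R" (3x3) and "t" (3): a world point X has camera coordinates R X + t. Camera axes: x right, y down, z forward; pixel columns grow to the right and rows downward; lengths in mm; the calibration is good to about 2 mm. A picture is of the moment at which its call begins. calibration takes no time and is no camera call.
- finish_job(): hands the job in, once; it reports no verdict.
The state is a dict: "time_s": time; "joints": joint angles; "dq": joint speeds; "tau": joint torques, N m; "eef_pos": TCP position; "ee_rot": TCP orientation; "force": force on the tool from outside, world axes, zero at the start; "wrist_torque": the same for the moment, N m; "grip_width": opening from 0.0 (shut) to 1.0 (fully open).
Only numpy, scipy, OpenCV 4.12 (cv2) and the standard library are available. Lean on these libraries where they do the work, as an engineer would, in place of code of your own. Each camera call takes 0.05 s, during which the arm holds its last target.

### The job

Pack the rack of capped tubes that is stored under the wire shelf (not the empty rack) into the open transport box, where it must stand flat on the floor of the box. First move aside whatever stands in front of it, slide the rack out along the bench until all of it is clear of the shelf and let go of it, then take a fresh hold to lift it upright into the box; finally the thing you moved must be back where and as it stood. Set things down rather than drop them, keep rack, jar and caddy upright, do not let the rack knock against the jar or caddy, and leave everything else where it is.

Things in the scene. Friction and masses are not known exactly. Their poses are not given: they have to be found in the camera images.
- rack: The rack to pack: white, 150 mm long (its x), 56 wide (its y), 75 high, with 12 grey-capped tubes fixed in it, caps up to 94 mm. Origin: centre of underside, z up. Grip across its width on the solid band 52 to 75 mm high. 0.45 to 0.76 kg, its weight in the middle. At the start it stands mostly under the shelf, its near end (-x) 25 to 37 mm out past the shelf's near edge. It slides on the bench.
- rack_near_end (a point): point on the underside of the rack, middle of its -x end (the end towards the robot at the start)
- rack_far_end (a point): point on the underside of the rack, middle of its +x end (the end under the shelf at the start)
- spare_rack: Bystander: the same rack without tubes (75 mm high), under the shelf in the other bay. Origin and axes as the rack. Left or right varies.
- caddy: White caddy with two amber bottles fixed in it: tray 84 mm (its x) by 130 mm (its y), 40 mm high; a level handle bar along y over the middle, 12 mm wide, 16 mm high, its centre 150 mm up, free over 118 mm between end uprights; bottle caps reach 101 mm. 0.44 to 0.72 kg. Origin: centre of underside, z up. Stands across the near end of one of the racks, a few mm from it (left or right varies).
- jar: White round wide-mouth jar, 84 mm diameter, 146 mm high, with a screw cap 66 mm in diameter from 116 to 146 mm high (grip it by the cap). 0.29 to 0.59 kg. Origin: centre of underside, z up. Stands before the near end of the other rack.
- shelf: Wire shelf (fixed), 420 mm wide (its y), 200 deep (its x), underside 118 mm and top 130 mm up, a 14 mm post at each corner; stock up to 235 mm above the bench stands on it, at its ends and middle, over 45 mm back from the near edge. Origin: on the bench under the middle of the near edge; x points away from the robot, under the shelf. The racks lie along x, about 100 mm either side of the middle.
- box: Grey insulated transport box (fixed, lid off): outside 206 mm (its x) by 158 mm (its y), 110 mm high; walls 14 mm, floor 12 mm thick, so the cavity is 178 by 130 mm and 98 mm deep. Origin: centre of its underside, z up. At the left or the right of the bench.
- stirrer: Bystander (fixed): stirrer hotplate, 170 mm (its x, plus knobs sticking out 14 mm at -x) by 125 mm (its y), 82 mm high. Origin: centre of its underside. On the other side from the box.
- vial: Bystander: small capped glass jar, 40 mm diameter, 60 mm high, in front of the middle of the shelf. Origin: centre of its underside.
- wash_bottle: Bystander: white wash bottle, 64 mm diameter, 195 mm high with a bent spout reaching 60 mm along -x. Origin: centre of its underside.
- tip_box: Bystander: pipette tip box 85 mm (its x) by 120 mm (its y), 75 mm high. Origin: centre of its underside.

How it is judged:
By the outcome, as a careful person would: the job done as asked, in the order asked, and still so for the second after the job is handed in, with the robot touching nothing.
It also fails if it takes over 72 s, if anything falls off the work surface, if the arm or the gripper's body presses on something with over 40 N, if the wrist force passes 120 N, or if a joint passes its speed limit or range.

## Working session

There is one attempt and no reset: what is moved stays moved. The work goes in short steps, Python scripts to look and compute and a tool call to move; the robot and the scene stay as the last step left them, time stands still between calls to the robot, and variables do not carry over. Pictures are saved under pics/ and viewed, and the job is handed in when it is done.

Besides the shell and the picture viewer there is one more tool, called after "Call:" by a JSON object that holds its "name" and its "arguments". carry_out: Moves the arm, as the interface text tells. Its arguments: {"type":"object","properties":{"steps":{"type":"array","items":{"type":"number"}},"grip_force":{"type":"number"}},"required":["steps"]}

```bash
mkdir -p pics; python3 - <<'E'
from rig import readout,cams
import cv2,numpy as np
print(readout.sense())
for n in("scene","top"):
    im=cams.capture(n); cv2.imwrite(f"pics/{n}0.png",im[:,:,::-1])
    c=cams.calibration(n); print(n,c["fx"],c["fy"],c["cx"],c["cy"],np.round(c["R"],4).tolist(),np.round(c["t"],1))
E
```

```text
{'time_s': 0.0, 'joints': array([-1.40639337e+00,  3.13487296e-01,  1.49846212e+00, -1.02956993e-05,
        1.33095884e+00, -2.23372515e-01]), 'dq': array([ 0.00072187, -0.0007422 , -0.00192761, -0.00088499, -0.00025217,
        0.00161437]), 'tau': array([-3.16981270e-03, -4.12279165e+01, -2.59741509e+01, -3.15103680e-04,
        4.26031314e-03, -9.51452591e-06]), 'eef_pos': array([ 198.4750025 , -485.7615218 ,  230.70655525]), 'ee_rot': array([-6.57664025e-04,  9.81262133e-01,  1.92676394e-01,  1.43948297e-05]), 'force': array([-0.10524354, -0.42009513, -0.64596833]), 'wrist_torque': array([-0.00061238, -0.02798919, -0.00154181]), 'grip_width': 0.9998228207010231}
scene 498.00104777478856 498.00104777478856 319.4307044923759 201.43150259384905 [[0.1038, 0.9946, -0.0017], [0.901, -0.0948, -0.4234], [-0.4213, 0.0424, -0.9059]] [ -44.4 -509.8 1650.2]
top 490.7092409295949 490.7092409295949 313.782151930696 201.4570982468854 [[0.0034, -0.9999, 0.01], [-0.9893, -0.0048, -0.1459], [0.1459, -0.0094, -0.9892]] [5.0000e-01 5.6300e+02 1.0471e+03]
```

View pics/scene0.png

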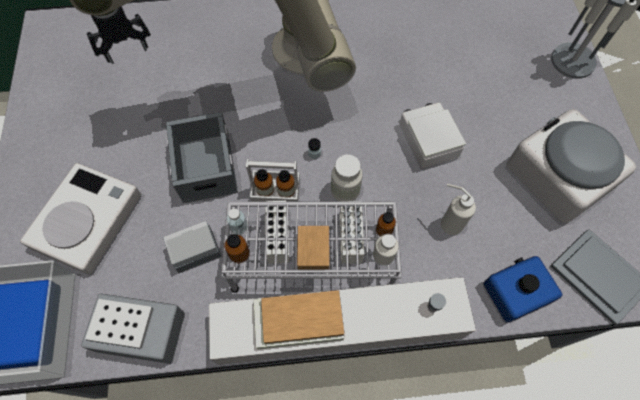

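View pics/top0.png

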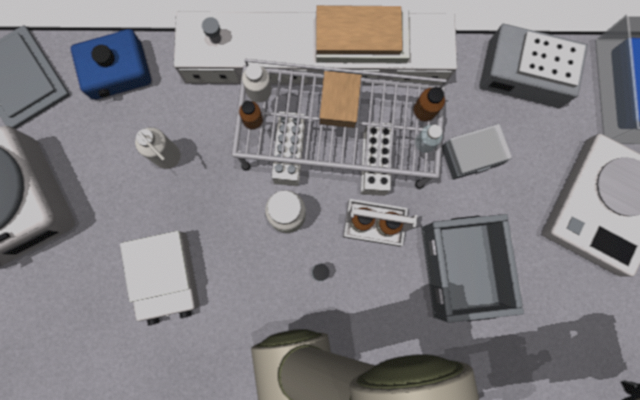

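The caddy stands in front of the right-hand rack (top px 378,155) and the jar at (286,210) in front of the left-hand one. The box is at (472,268). I'll zoom in to see which rack has the caps.

```bash
python3 - <<'E'
import cv2
a=cv2.imread("pics/top0.png");b=cv2.imread("pics/scene0.png")
cv2.imwrite("pics/t_crop.png",cv2.resize(a[100:250,230:430],None,fx=4,fy=4,interpolation=cv2.INTER_CUBIC))
cv2.imwrite("pics/s_crop.png",cv2.resize(b[140:290,220:410],None,fx=4,fy=4,interpolation=cv2.INTER_CUBIC))
cv2.imwrite("pics/b_crop.png",cv2.resize(a[195:335,410:540],None,fx=4,fy=4,interpolation=cv2.INTER_CUBIC))
E
```

```text
(no output)
```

View pics/t_crop.png

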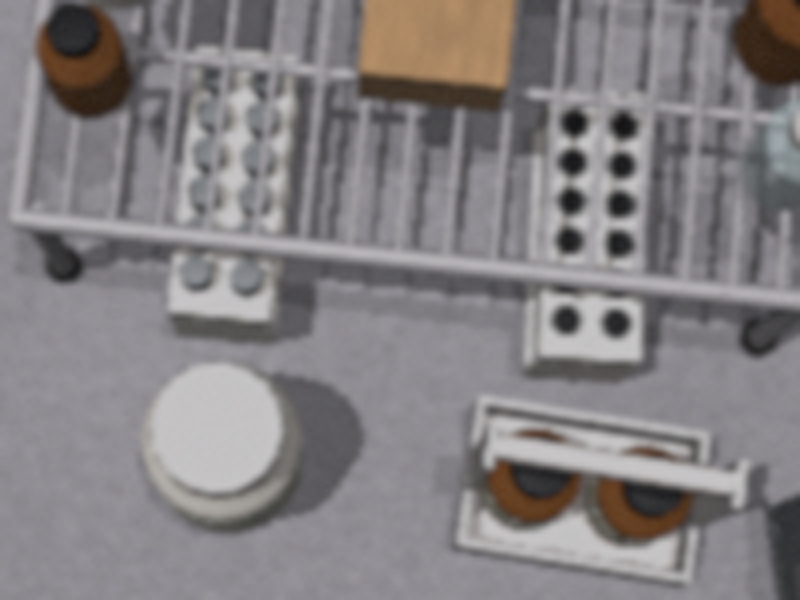

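View pics/s_crop.png

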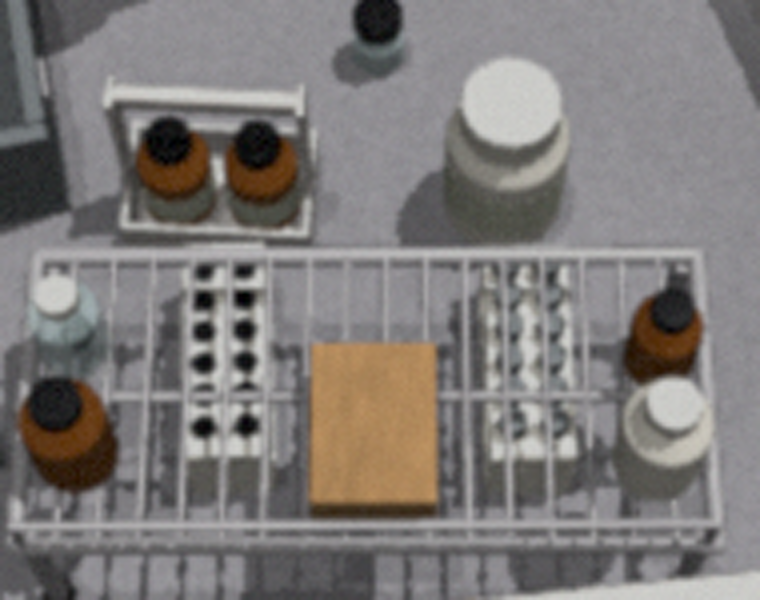

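View pics/b_crop.png

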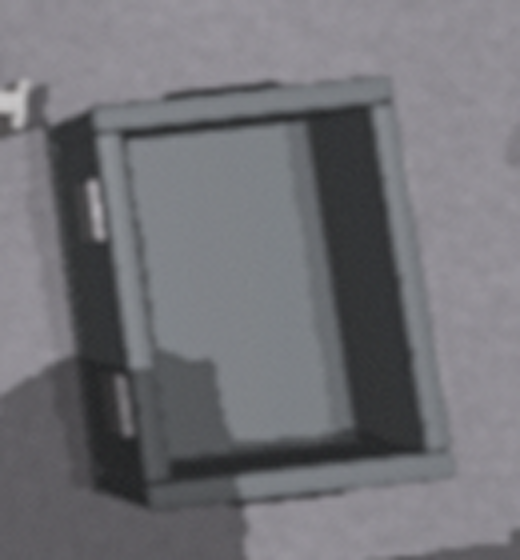

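Top zoom: the capped rack is the left one (near caps at top px ~(279,168) and (292,168)), with the jar in front of it at cap centre ~(284,207). The right rack shows black holes, so it is the empty one. Now I'll measure.

```bash
cat > h.py <<'E'
import numpy as np,cv2
from rig import readout,cams
def ray(n,p,z):
    c=cams.calibration(n);R=np.array(c["R"]);t=np.array(c["t"])
    d=R.T@np.array([(p[0]-c["cx"])/c["fx"],(p[1]-c["cy"])/c["fy"],1.]);o=-R.T@t
    return o+d*(z-o[2])/d[2]
def proj(n,X):
    c=cams.calibration(n);q=np.array(c["R"])@np.array(X,float)+np.array(c["t"])
    return np.array([c["fx"]*q[0]/q[2]+c["cx"],c["fy"]*q[1]/q[2]+c["cy"]])
def snap(n,name,box=None,f=4):
    a=cams.capture(n)[:,:,::-1].copy()
    cv2.imwrite(f"pics/{name}_full.png",a)
    if box: a=a[box[1]:box[3],box[0]:box[2]]; a=cv2.resize(a,None,fx=f,fy=f,interpolation=cv2.INTER_CUBIC)
    cv2.imwrite(f"pics/{name}.png",a); return a
E
python3 - <<'E'
from h import *
T=lambda x,y,ox=230,oy=100:(ox+(x+.5)/4-.5,oy+(y+.5)/4-.5)
S=lambda x,y:T(x,y,220,140)
B=lambda x,y:T(x,y,410,195)
def pr(l,n,ps,z):
    for p in ps: print(l,n,np.round(ray(n,p,z)[:2],1))
pr("cap","top",[T(216,428)],146); pr("cap","scene",[S(511,101)],146)
pr("rackNearTop L,R","top",[T(170,315),T(272,322)],75)
pr("nearcaps L R","top",[T(196,271),T(246,274)],94)
pr("caps row2.. L R","top",[T(203,191),T(256,195),T(208,152),T(260,155),T(212,110),T(263,115)],94)
pr("rack far top scene","scene",[S(490,456),S(577,458)],75)
pr("shelf edge L R(top view)","top",[T(15,220),T(800,298)],130)
pr("shelf scene L R","scene",[S(700,253),S(36,255)],130)
pr("box outer TL TR BR BL","top",[B(95,110),B(390,78),B(452,470),B(150,505)],110)
pr("box inner rim TL TR BR BL","top",[B(122,137),B(372,108),B(428,450),B(167,460)],110)
pr("spare near","top",[T(532,360),T(643,360)],75)
pr("vial","top",[(320.5,271.5)],60)
pr("caddy bar ends","top",[T(490,450),T(742,480)],158)
E
```

```text
cap top [536.8  64.1]
cap scene [535.4  62.1]
rackNearTop L,R top [608.   93.4]
rackNearTop L,R top [604.4  38.3]
nearcaps L R top [628.2  78.5]
nearcaps L R top [626.7  51.9]
caps row2.. L R top [672.   75.3]
caps row2.. L R top [670.   46.9]
caps row2.. L R top [693.5  72.9]
caps row2.. L R top [692.  45.]
caps row2.. L R top [716.9  71.1]
caps row2.. L R top [714.3  43.6]
rack far top scene scene [751.   24.4]
rack far top scene scene [758.1  79.3]
shelf edge L R(top view) top [646.6 169.7]
shelf edge L R(top view) top [ 607.9 -234.4]
shelf scene L R scene [648.8 169.4]
shelf scene L R scene [ 606.  -250.6]
box outer TL TR BR BL top [ 510.8 -244.1]
box outer TL TR BR BL top [ 528.2 -398.1]
box outer TL TR BR BL top [ 329.1 -418.7]
box outer TL TR BR BL top [ 311.5 -265.3]
box inner rim TL TR BR BL top [ 496.9 -257.6]
box inner rim TL TR BR BL top [ 512.5 -387.9]
box inner rim TL TR BR BL top [ 339.  -407.1]
box inner rim TL TR BR BL top [ 333.7 -274.7]
spare near top [ 584.3 -102.2]
spare near top [ 584.6 -162.2]
vial top [409.1 -11.8]
caddy bar ends top [524.8 -71.8]
caddy bar ends top [ 510.5 -195.9]
```

```bash
cat >> h.py <<'E'
from scipy.spatial.transform import Rotation as Ro
def Rt(yaw,tilt=0):
    # tool x at 'yaw' (deg), tool z down, then tilt (deg) so the fingers point forward (+x) and body leans back
    x=Ro.from_euler('z',yaw,degrees=True)
    return x*Ro.from_euler('x',180,degrees=True)*Ro.from_euler('y',tilt,degrees=True)
def cur():
    s=readout.sense();q=s["ee_rot"];return s,np.array(s["eef_pos"]),Ro.from_quat([q[1],q[2],q[3],q[0]])
def plan(p,yaw,tilt=0,grasp=False):
    s,p0,R0=cur();R1=Rt(yaw,tilt);p=np.array(p,float)
    if grasp:p=p+R1.apply([0,0,19])
    rv=(R0.inv()*R1).as_rotvec(degrees=True)/5
    print("turn first (units):",np.round(rv,2),"rows>=",np.ceil(np.linalg.norm(rv)*5/7))
    d=(p-p0)/10
    print("shift cm, old axes:",np.round(R0.inv().apply(d),2)," new axes:",np.round(R1.inv().apply(d),2),"len",round(np.linalg.norm(d),2),"tgt",np.round(p,1))
E
python3 - <<'E'
from h import *
for l,p,z in [("wash",(150,140),100),("spout tip",(165,160),190),("tip",(192,235),75),("tip",(195,315),75),("tip",(125,240),75)]: print(l,np.round(ray("top",p,z)))
print(Rt(-5,40).as_matrix().round(2))
plan([536,63,220],-5)
E
```

```text
wash [685. 353. 100.]
spout tip [621. 292. 190.]
tip [485. 261.  75.]
tip [319. 249.  75.]
tip [474. 402.  75.]
[[ 0.76 -0.09  0.64]
 [-0.07 -1.   -0.06]
 [ 0.64  0.   -0.77]]
turn first (units): [-0.01  0.    5.44] rows>= 4.0
shift cm, old axes: [ 52.   -38.04   1.13]  new axes: [ 28.84 -57.61   1.08] len 64.44 tgt [536.  63. 220.]
```

Call:
{"name": "carry_out", "arguments": {"steps": [0,0,0,0,0,1.36,1,0,0,0,0,0,1.36,1,0,0,0,0,0,1.36,1,0,0,0,0,0,1.36,1,1.6,-3.2,0,0,0,0,1,1.6,-3.2,0,0,0,0,1,1.6,-3.2,0,0,0,0,1,1.6,-3.2,0,0,0,0,1,1.6,-3.2,0,0,0,0,1,1.6,-3.2,0,0,0,0,1,1.6,-3.2,0,0,0,0,1,1.6,-3.2,0,0,0,0,1,1.6,-3.2,0,0,0,0,1,1.6,-3.2,0,0,0,0,1,1.6,-3.2,0,0,0,0,1,1.6,-3.2,0,0,0,0,1,1.6,-3.2,0,0,0,0,1,1.6,-3.2,0,0,0,0,1,1.6,-3.2,0,0,0,0,1,1.6,-3.2,0,0,0,0,1]}}

```text
time_s: 1.77
eef_pos: [498.5, 3.7, 231.1]
ee_rot: [-0.0, 0.999, -0.043, -0.0]
force: [-0.0, -1.3, 0.3]
grip_width: 1.001
```

```bash
python3 - <<'E'
from h import *
plan([536,63,121],-5); print(cur()[0]["joints"].round(2))
E
```

```text
turn first (units): [-0.    0.    0.01] rows>= 1.0
shift cm, old axes: [ 3.23 -6.23 11.01]  new axes: [ 3.22 -6.24 11.01] len 13.06 tgt [536.  63. 121.]
[-0.23  0.25  1.58 -0.    1.31  1.43]
```

Call:
{"name": "carry_out", "arguments": {"steps": [1.1,-2.1,0,0,0,0,1,1.1,-2.1,0,0,0,0,1,1.0,-2.1,0,0,0,0,1,0,0,0,0,0,0,1,0,0,2,0,0,0,1,0,0,2,0,0,0,1,0,0,2,0,0,0,1,0,0,1,0,0,0,1,0,0,0,0,0,0,1,0,0,0,0,0,0,1]}}

```text
time_s: 2.6
eef_pos: [535.4, 61.6, 161.7]
ee_rot: [-0.0, 0.999, -0.044, -0.0]
force: [-0.1, 0.1, 0.6]
grip_width: 1.0
```

```bash
python3 - <<'E'
from h import *
plan([536,63,121],-5)
snap("top","t1",(210,120,430,270),3);snap("scene","s1",(240,110,440,260),3)
a=cv2.imread("pics/t1.png");b=cv2.imread("pics/s1.png");cv2.imwrite("pics/c1.png",np.vstack([a[:,:600],b]) [:, :]if 0 else cv2.resize(np.vstack([a[:,:600],b]),(533,800))[:600])
E
```

```text
turn first (units): [0. 0. 0.] rows>= 1.0
shift cm, old axes: [ 0.05 -0.15  4.07]  new axes: [ 0.04 -0.15  4.07] len 4.07 tgt [536.  63. 121.]
```

View pics/s1.png

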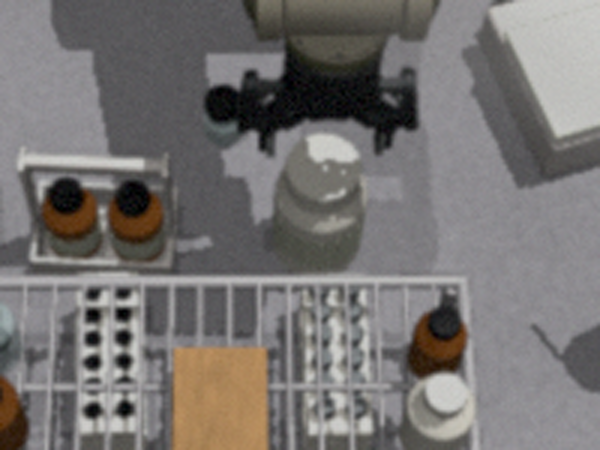

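The fingers (scene crop px 265 and 383) straddle the jar cap (centre ~332), so I'll descend and grip.

Call:
{"name": "carry_out", "arguments": {"steps": [0,-0.1,1.4,0,0,0,1,0,0,1.4,0,0,0,1,0,0,1.3,0,0,0,1,0,0,0,0,0,0,1,0,0,0,0,0,0,-1,0,0,0,0,0,0,-1,0,0,0,0,0,0,-1,0,0,0,0,0,0,-1,0,0,0,0,0,0,-1,0,0,0,0,0,0,-1,0,0,0,0,0,0,-1], "grip_force": 45}}

```text
time_s: 3.62
eef_pos: [536.2, 62.9, 122.0]
ee_rot: [-0.0, 0.999, -0.043, 0.001]
force: [-0.2, 2.0, 6.2]
grip_width: 0.754
```

Call:
{"name": "carry_out", "arguments": {"steps": [0,0,-1,0,0,0,-1,0,0,-1,0,0,0,-1,0,0,-1,0,0,0,-1,0,0,-1,0,0,0,-1,0,0,0,0,0,0,-1,0,0,0,0,0,0,-1]}}

```text
time_s: 4.12
eef_pos: [535.6, 62.8, 160.9]
ee_rot: [0.0, 0.999, -0.043, 0.001]
force: [-0.8, 0.3, -5.8]
grip_width: 0.755
```

Call:
{"name": "carry_out", "arguments": {"steps": [0,-1,0,0,0,0,-1,0,-2,0,0,0,0,-1,0,-2,0,0,0,0,-1,0,-2,0,0,0,0,-1,0,-2,0,0,0,0,-1,0,-2,0,0,0,0,-1,0,-2,0,0,0,0,-1,0,-1.2,0,0,0,0,-1,0,0,0,0,0,0,-1,0,0,1,0,0,0,-1,0,0,1,0,0,0,-1,0,0,0.8,0,0,0,-1,0,0,0.5,0,0,0,-1,0,0,0.3,0,0,0,-1,0,0,0,0,0,0,-1,0,0,0,0,0,0,-1]}}

```text
time_s: 5.45
eef_pos: [547.9, 204.1, 124.4]
ee_rot: [-0.0, 0.999, -0.044, 0.0]
force: [-0.1, -0.4, -6.0]
grip_width: 0.755
```

```bash
python3 - <<'E'
from h import *
print({k:np.round(v,2) for k,v in readout.sense().items()})
snap("scene","s2",(240,110,440,260),3)
E
```

```text
{'time_s': np.float64(5.45), 'joints': array([ 0.16,  0.54,  1.45, -0.  ,  1.15,  1.81]), 'dq': array([ 0.  , -0.01, -0.01, -0.  ,  0.  , -0.  ]), 'tau': array([ -0.08, -51.72, -25.31,  -0.  ,   0.  ,  -0.  ]), 'eef_pos': array([547.92, 204.05, 124.4 ]), 'ee_rot': array([-0.  ,  1.  , -0.04,  0.  ]), 'force': array([-0.08, -0.42, -6.01]), 'wrist_torque': array([ 0.03, -0.05, -0.  ]), 'grip_width': np.float64(0.75)}
```

View pics/s2.png

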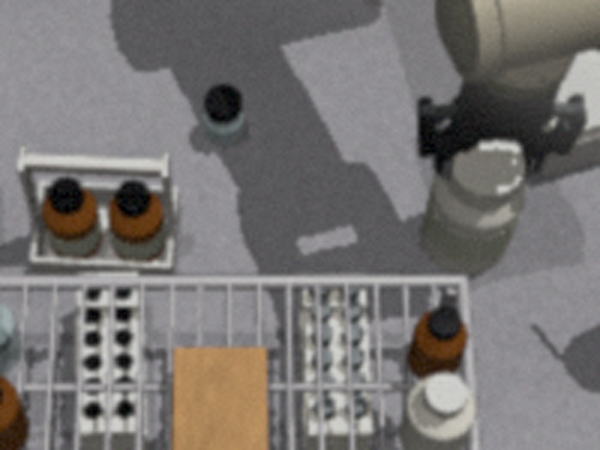

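The jar (crop px ~488,185) still hangs about 2 mm up, force -6 N. I'll ease it down and watch the force.

Call:
{"name": "carry_out", "arguments": {"steps": [0,0,0.1,0,0,0,-1,0,0,0.1,0,0,0,-1,0,0,0,0,0,0,-1]}}

```text
time_s: 5.75
eef_pos: [547.8, 204.2, 122.3]
ee_rot: [-0.0, 0.999, -0.043, 0.0]
force: [0.4, -0.6, -5.3]
grip_width: 0.754
```

Call:
{"name": "carry_out", "arguments": {"steps": [0,0,0.07,0,0,0,-1,0,0,0.0,0,0,0,-1,0,0,0,0,0,0,-1]}}

```text
time_s: 6.0
eef_pos: [547.9, 204.3, 122.1]
ee_rot: [-0.0, 0.999, -0.043, 0.0]
force: [-1.3, 0.2, -0.1]
grip_width: 0.754
```

Call:
{"name": "carry_out", "arguments": {"steps": [0,0,0.03,0,0,0,-1,0,0,0,0,0,0,0.55,0,0,0,0,0,0,0.65,0,0,0,0,0,0,0.8,0,0,0,0,0,0,1,0,0,0,0,0,0,1,0,0,0,0,0,0,1,0,0,-1,0,0,0,1,0,0,-2,0,0,0,1,0,0,-2,0,0,0,1,0,0,-2,0,0,0,1,0,0,-2,0,0,0,1,0,0,0,0,0,0,1]}}

```text
time_s: 7.08
eef_pos: [549.2, 204.6, 216.3]
ee_rot: [-0.001, 0.999, -0.043, 0.004]
force: [0.9, -0.0, 0.1]
grip_width: 0.998
```

```bash
python3 - <<'E'
from h import *
snap("scene","s3",(240,110,440,260),4); snap("top","t3",(210,100,400,240),4)
E
```

```text
(no output)
```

View pics/s3.png

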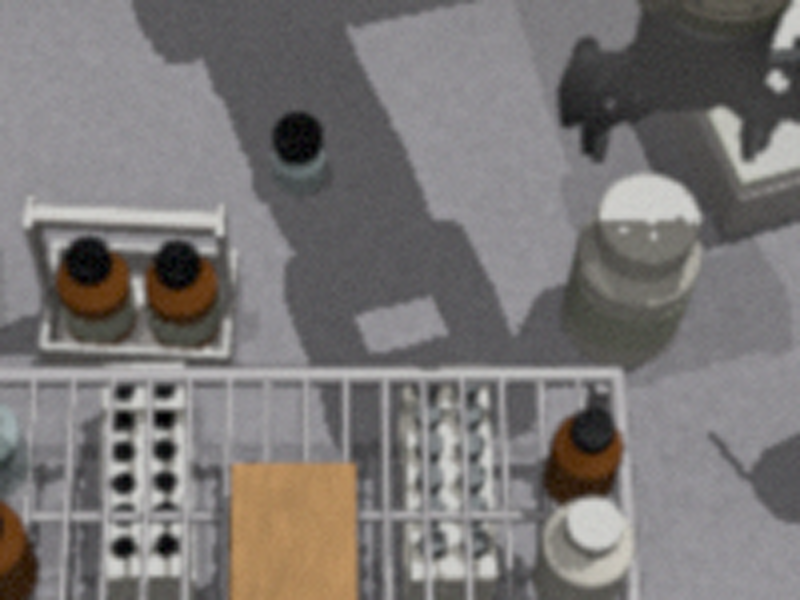

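View pics/t3.png

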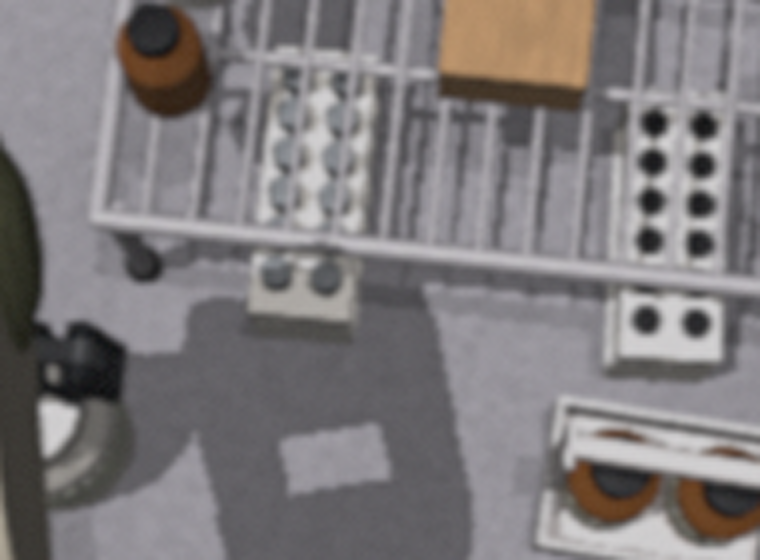

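The jar stands upright at (548,204), and the rack's near edge hasn't moved (crop px 250,313 to 354,322). Next is a tilted grasp of the near end so the gripper body stays out in front of the shelf.

```bash
python3 - <<'E'
from h import *
g=np.array([619.5,64.7,64]); R=Rt(-5,40)
plan(g-R.apply([0,0,90]),-5,40,True); plan(g,-5,40,True)
E
```

```text
turn first (units): [-0.01  7.98  0.  ] rows>= 6.0
shift cm, old axes: [ 3.76 13.29  9.38]  new axes: [-3.13 13.28  9.62] len 16.7 tgt [574.   68.7 118.4]
turn first (units): [-0.01  7.98  0.  ] rows>= 6.0
shift cm, old axes: [ 9.54 13.29 16.29]  new axes: [-3.13 13.28 18.62] len 23.08 tgt [631.7  63.6  49.4]
```

Call:
{"name": "carry_out", "arguments": {"steps": [0,0,0,0,1.14,0,1,0,0,0,0,1.14,0,1,0,0,0,0,1.14,0,1,0,0,0,0,1.14,0,1,0,0,0,0,1.14,0,1,0,0,0,0,1.14,0,1,0,0,0,0,1.14,0,1,-0.5,2.2,0,0,0,0,1,-0.5,2.2,0,0,0,0,1,-0.5,2.2,0,0,0,0,1,-0.5,2.2,0,0,0,0,1,-0.5,2.2,0,0,0,0,1,-0.6,2.2,0,0,0,0,1,0,0,2,0,0,0,1,0,0,2,0,0,0,1,0,0,2,0,0,0,1,0,0,2,0,0,0,1,0,0,0,0,0,0,1]}}

```text
time_s: 8.68
eef_pos: [563.5, 70.0, 126.6]
ee_rot: [0.015, 0.94, -0.041, 0.338]
force: [-0.5, 0.9, -1.2]
grip_width: 0.998
```

```bash
python3 - <<'E'
from h import *
g=np.array([619.5,64.7,64]);print(cur()[0]["joints"].round(2))
plan(g,-5,40,True)
snap("scene","s4",(240,110,440,260),4); snap("top","t4",(210,100,400,240),4)
E
```

```text
[-0.08  0.29  2.02 -0.03  0.14  1.61]
turn first (units): [ 0.    0.08 -0.  ] rows>= 1.0
shift cm, old axes: [ 0.36  0.04 10.31]  new axes: [ 0.29  0.04 10.31] len 10.31 tgt [631.7  63.6  49.4]
```

View pics/s4.png

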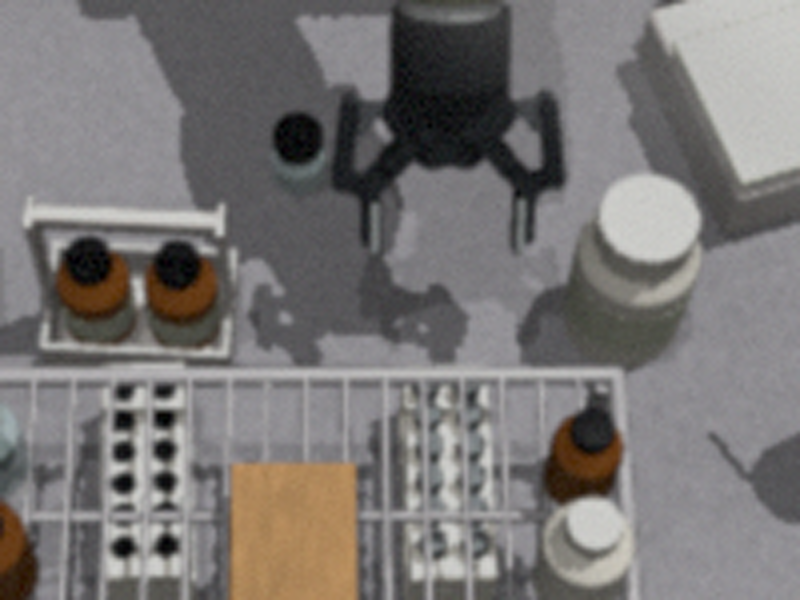

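View pics/t4.png

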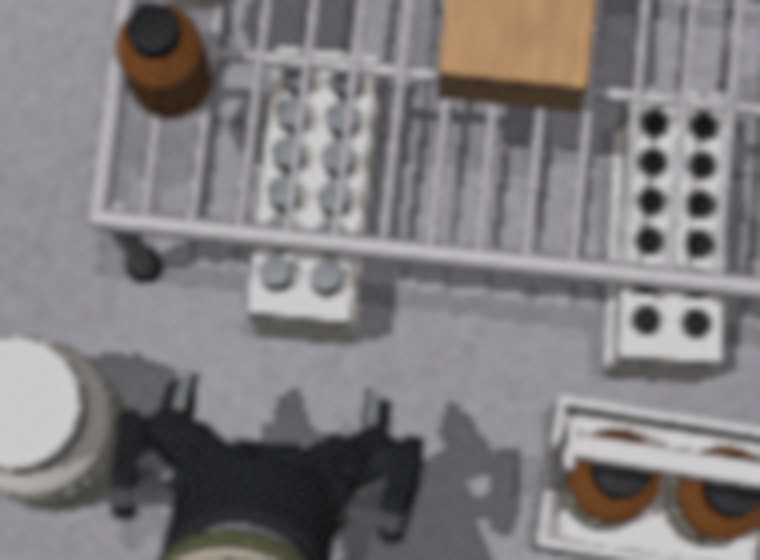

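Joint 5 is down to 0.14 at 40° tilt and would run out during the pull. I'll use a 34° tilt, which keeps about 15 mm of shelf clearance.

```bash
python3 - <<'E'
from h import *
plan([617.2,65,63],-5,34,True)
E
```

```text
turn first (units): [-0.   -1.15  0.  ] rows>= 1.0
shift cm, old axes: [-0.24  0.07 10.46]  new axes: [ 0.82  0.07 10.43] len 10.46 tgt [627.8  64.1  47.2]
```

Call:
{"name": "carry_out", "arguments": {"steps": [0,0,0,0,-0.6,0,1,0.8,0.1,0,0,-0.55,0,1,0,0,0,0,0,0,1,0,0,1.5,0,0,0,1,0,0,1.5,0,0,0,1,0,0,1.5,0,0,0,1,0,0,1.5,0,0,0,1,0,0,1,0,0,0,1,0,0,0,0,0,0,1,0,0,0,0,0,0,1]}}

```text
time_s: 9.62
eef_pos: [608.7, 65.6, 77.0]
ee_rot: [0.013, 0.955, -0.041, 0.293]
force: [-0.2, -0.1, 0.0]
grip_width: 0.996
```

```bash
python3 - <<'E'
from h import *
print(cur()[0]["joints"].round(2))
plan([617.2,65,63],-5,34,True)
snap("scene","s5",(280,140,430,290),4); snap("top","t5",(230,100,380,240),4)
E
```

```text
[-0.08  0.47  1.87 -0.01  0.21  1.58]
turn first (units): [-0.   -0.03  0.  ] rows>= 1.0
shift cm, old axes: [-0.09 -0.02  3.54]  new axes: [-0.08 -0.02  3.54] len 3.54 tgt [627.8  64.1  47.2]
```

View pics/s5.png

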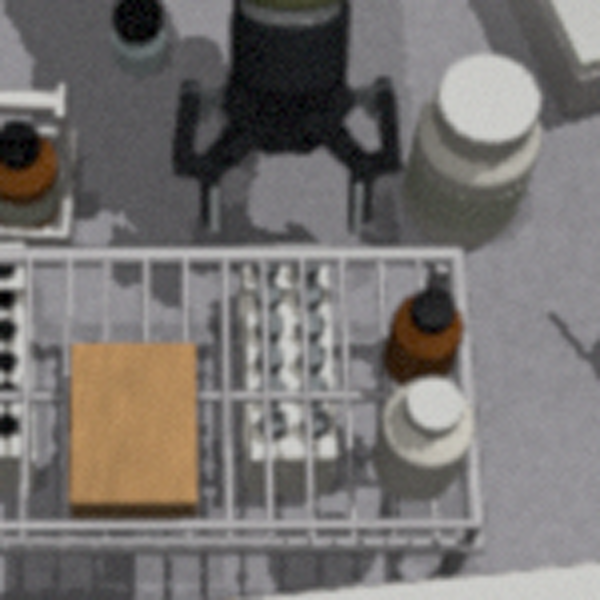

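View pics/t5.png

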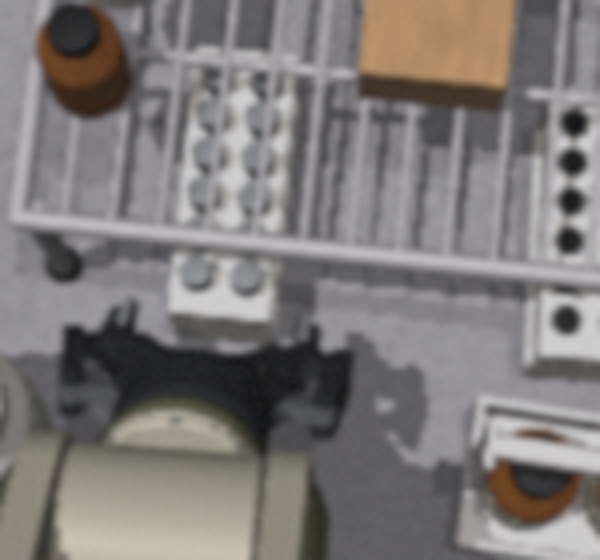

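The open fingers straddle the rack (t5 tips at px 125 and 308, rack centre ~222), and the jar is clear. I'll advance and grip.

Call:
{"name": "carry_out", "arguments": {"steps": [0,0,1.2,0,0,0,1,0,0,1.2,0,0,0,1,-0.1,0,1.1,0,0,0,1,0,0,0,0,0,0,1,0,0,0,0,0,0,1]}}

```text
time_s: 10.13
eef_pos: [627.7, 63.8, 47.8]
ee_rot: [0.013, 0.955, -0.042, 0.293]
force: [0.0, -0.3, -0.4]
grip_width: 1.0
```

```bash
python3 - <<'E'
from h import *
plan([617.2,65,63],-5,34,True)
print({k:np.round(v,2) for k,v in readout.sense().items() if k!="tau"})
snap("top","t6",(230,100,380,240),4)
E
```

```text
turn first (units): [-0.   -0.03  0.  ] rows>= 1.0
shift cm, old axes: [-0.02 -0.03  0.05]  new axes: [-0.02 -0.03  0.05] len 0.06 tgt [627.8  64.1  47.2]
{'time_s': np.float64(10.13), 'joints': array([-0.08,  0.56,  1.83, -0.01,  0.16,  1.59]), 'dq': array([ 0.  , -0.02,  0.  ,  0.  , -0.  , -0.  ]), 'eef_pos': array([627.69,  63.83,  47.8 ]), 'ee_rot': array([ 0.01,  0.95, -0.04,  0.29]), 'force': array([ 0.01, -0.31, -0.4 ]), 'wrist_torque': array([ 0.07,  0.27, -0.09]), 'grip_width': np.float64(1.0)}
```

View pics/t6.png

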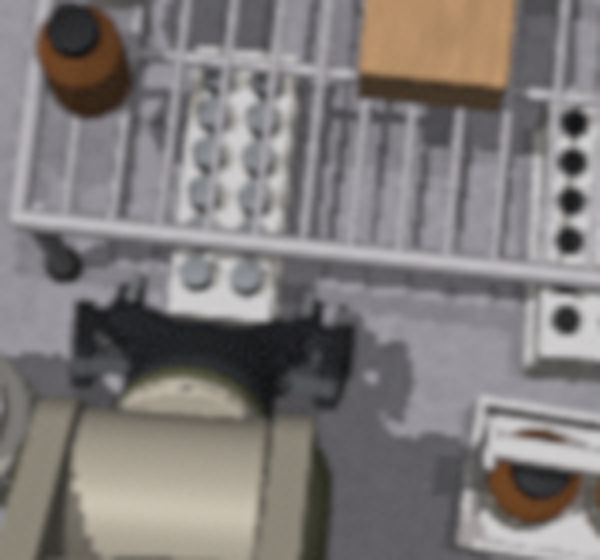

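Call:
{"name": "carry_out", "arguments": {"steps": [0,0,0,0,0,0,0.5,0,0,0,0,0,0,0.2,0,0,0,0,0,0,-0.2,0,0,0,0,0,0,-1,0,0,0,0,0,0,-1,0,0,0,0,0,0,-1,0,0,0,0,0,0,-1], "grip_force": 40}}

```text
time_s: 10.77
eef_pos: [628.0, 63.9, 48.3]
ee_rot: [0.013, 0.955, -0.042, 0.294]
force: [-4.4, -0.1, 4.6]
grip_width: 0.645
```

Call:
{"name": "carry_out", "arguments": {"steps": [-0.4,0,-0.27,0,0,0,-1,-0.4,0,-0.27,0,0,0,-1,-0.8,0,-0.54,0,0,0,-1,0,0,0,0,0,0,-1]}}

```text
time_s: 11.1
eef_pos: [607.9, 65.5, 48.2]
ee_rot: [0.013, 0.955, -0.042, 0.294]
force: [-11.4, -0.7, 15.9]
grip_width: 0.647
```

```bash
python3 - <<'E'
from h import *
print({k:np.round(v,2) for k,v in readout.sense().items() if k!="tau"})
snap("top","t7",(230,100,380,240),4)
E
```

```text
{'time_s': np.float64(11.1), 'joints': array([-0.08,  0.53,  1.88, -0.02,  0.13,  1.59]), 'dq': array([-0.  , -0.  , -0.02,  0.  ,  0.04,  0.  ]), 'eef_pos': array([607.94,  65.53,  48.24]), 'ee_rot': array([ 0.01,  0.95, -0.04,  0.29]), 'force': array([-11.43,  -0.72,  15.87]), 'wrist_torque': array([-0.08,  0.43, -0.24]), 'grip_width': np.float64(0.65)}
```

View pics/t7.png

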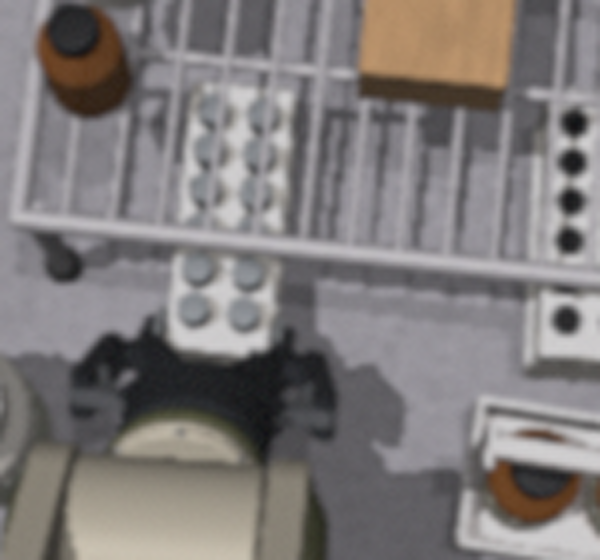

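The rack is sliding with the tool (t7: near edge moved from row ~315 to ~350). Joint 5 won't allow the whole pull at this tilt, so I'll pull 50 mm more, re-grip vertically, and slide out the rest.

Call:
{"name": "carry_out", "arguments": {"steps": [0.05,0,-0.08,0,0,0,-1,-0.8,0,-0.54,0,0,0,-1,-0.8,0,-0.54,0,0,0,-1,-0.8,0,-0.54,0,0,0,-1,-0.8,0,-0.54,0,0,0,-1,-0.4,0,-0.27,0,0,0,-1,-0.2,0,-0.13,0,0,0,-1,0,0,0,0,0,0,-1]}}

```text
time_s: 11.82
eef_pos: [562.4, 69.5, 48.2]
ee_rot: [0.013, 0.955, -0.042, 0.293]
force: [-9.7, -0.7, 10.5]
grip_width: 0.646
```

```bash
python3 - <<'E'
from h import *
print({k:np.round(v,2) for k,v in readout.sense().items() if k!="tau"})
snap("top","t8",(230,100,380,240),4)
E
```

```text
{'time_s': np.float64(11.82), 'joints': array([-0.08,  0.46,  2.01, -0.03,  0.08,  1.61]), 'dq': array([-0.  , -0.  , -0.01,  0.  ,  0.02, -0.  ]), 'eef_pos': array([562.44,  69.52,  48.24]), 'ee_rot': array([ 0.01,  0.96, -0.04,  0.29]), 'force': array([-9.67, -0.65, 10.46]), 'wrist_torque': array([-0.09,  0.48, -0.2 ]), 'grip_width': np.float64(0.65)}
```

View pics/t8.png

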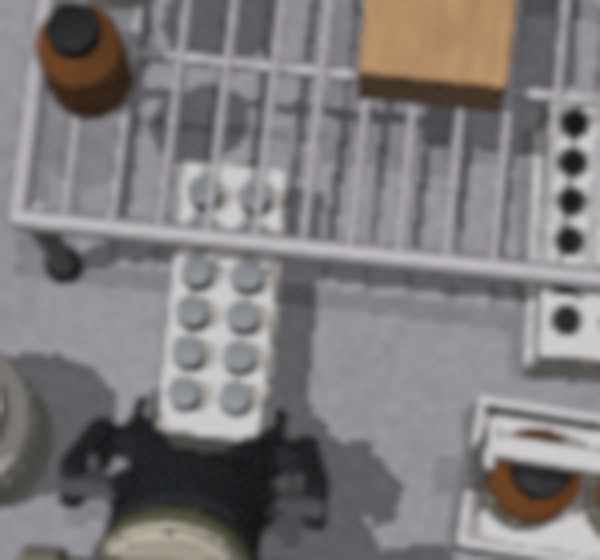

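Five rows of caps are out, and the near edge is now ~65 mm closer to the robot. I'll release, back off and go vertical.

Call:
{"name": "carry_out", "arguments": {"steps": [0,0,0,0,0,0,0.4,0,0,0,0,0,0,0.6,0,0,0,0,0,0,0.8,0,0,0,0,0,0,1,0,0,0,0,0,0,1,0,0,-1.5,0,0,0,1,0,0,-2,0,0,0,1,0,0,-2,0,0,0,1,0,0,-2,0,0,0,1,0,0,-2,0,0,0,1,0,0,0,0,-1.13,0,1,0,0,0,0,-1.13,0,1,0,0,0,0,-1.13,0,1,0,0,0,0,-1.13,0,1,0,0,0,0,-1.13,0,1,0,0,0,0,-1.15,0,1,0,0,0,0,0,0,1]}}

```text
time_s: 13.28
eef_pos: [511.6, 73.6, 126.7]
ee_rot: [0.0, 0.999, -0.044, 0.0]
force: [1.0, -0.5, -0.6]
grip_width: 1.001
```

```bash
python3 - <<'E'
from h import *
snap("top","t9",(230,100,380,240),4)
print(cur()[0]["joints"].round(2))
plan([571,69,130],-5)
E
```

```text
[-0.08  0.4   1.67 -0.    1.07  1.57]
turn first (units): [ 0.   -0.04  0.  ] rows>= 1.0
shift cm, old axes: [ 6.04 -0.04 -0.35]  new axes: [ 6.04 -0.04 -0.37] len 6.05 tgt [571.  69. 130.]
```

View pics/t9.png

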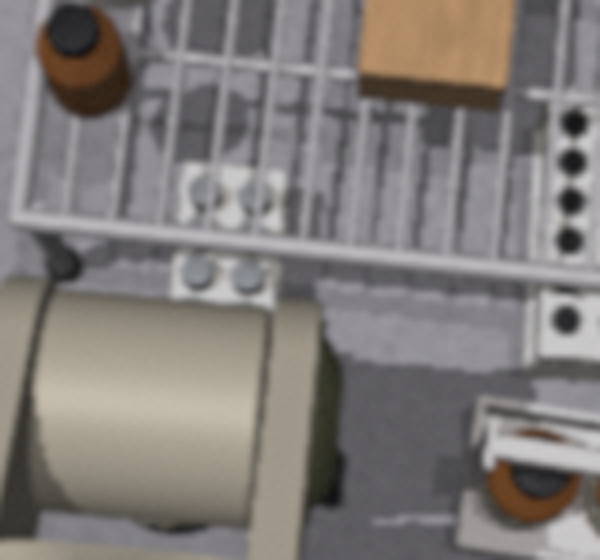

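Call:
{"name": "carry_out", "arguments": {"steps": [1.5,0,0,0,0,0,1,1.5,0,0,0,0,0,1,1.5,0,0,0,0,0,1,0.5,0,0,0,0,0,1,0,0,0,0,0,0,1,0,0,1.5,0,0,0,1,0,0,1.5,0,0,0,1,0,0,1,0,0,0,1,0,0,0,0,0,0,1]}}

```text
time_s: 14.08
eef_pos: [558.0, 69.9, 85.0]
ee_rot: [-0.0, 0.999, -0.043, -0.0]
force: [-0.2, 0.4, -0.3]
grip_width: 1.004
```

```bash
python3 - <<'E'
from h import *
snap("scene","s10",(260,110,430,260),4)
print(readout.sense()["force"].round(1))
plan([561,69.7,46],-5)
E
```

```text
[0.3 0.9 0.1]
turn first (units): [-0.   -0.01  0.01] rows>= 1.0
shift cm, old axes: [ 0.22 -0.    4.03]  new axes: [ 0.22 -0.    4.03] len 4.04 tgt [561.   69.7  46. ]
```

View pics/s10.png

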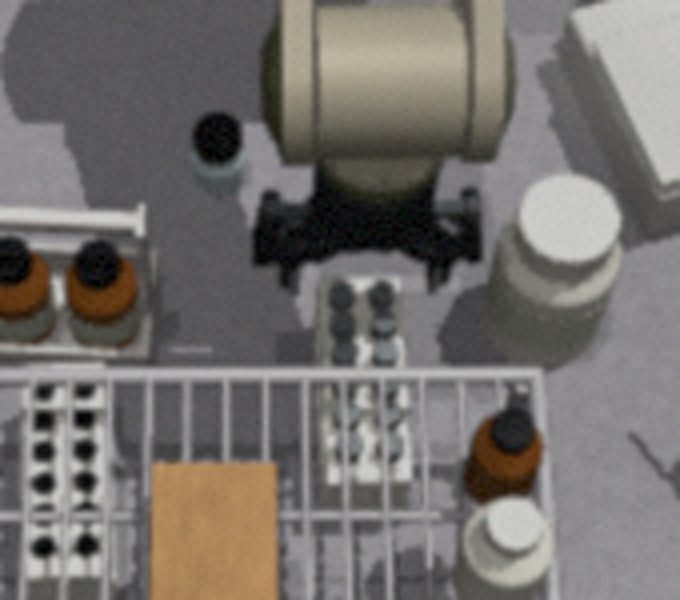

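The fingers (s10 tips at px 288 and 438) are centred on the rack (~362). I'll descend, grip and pull ~88 mm more.

Call:
{"name": "carry_out", "arguments": {"steps": [0.2,0,1.3,0,0,0,1,0,0,1.3,0,0,0,1,0,0,1.2,0,0,0,1,0,0,0,0,0,0,1,0,0,0,0,0,0,0.5,0,0,0,0,0,0,0.2,0,0,0,0,0,0,-1,0,0,0,0,0,0,-1,0,0,0,0,0,0,-1,0,0,0,0,0,0,-1], "grip_force": 40}}

```text
time_s: 14.97
eef_pos: [562.4, 69.5, 50.0]
ee_rot: [0.0, 0.999, -0.043, 0.002]
force: [-2.2, 0.5, 6.1]
grip_width: 0.649
```

Call:
{"name": "carry_out", "arguments": {"steps": [-0.5,0,0,0,0,0,-1,-1,0,0,0,0,0,-1,-1,0,0,0,0,0,-1,-1,0,0,0,0,0,-1,-1,0,0,0,0,0,-1,-1,0,0,0,0,0,-1,-1,0,0,0,0,0,-1,-1,0,0,0,0,0,-1,-0.8,0,0,0,0,0,-1,-0.5,0,0,0,0,0,-1,0,0,0,0,0,0,-1]}}

```text
time_s: 15.88
eef_pos: [474.9, 77.1, 50.0]
ee_rot: [0.0, 0.999, -0.043, 0.003]
force: [0.1, -0.8, 14.1]
grip_width: 0.646
```

```bash
python3 - <<'E'
from h import *
snap("top","t11",(230,100,430,250),4);snap("scene","s11",(260,110,430,260),4)
print(readout.sense()["force"].round(1))
E
```

```text
[-1.3 -0.1 13. ]
```

View pics/t11.png

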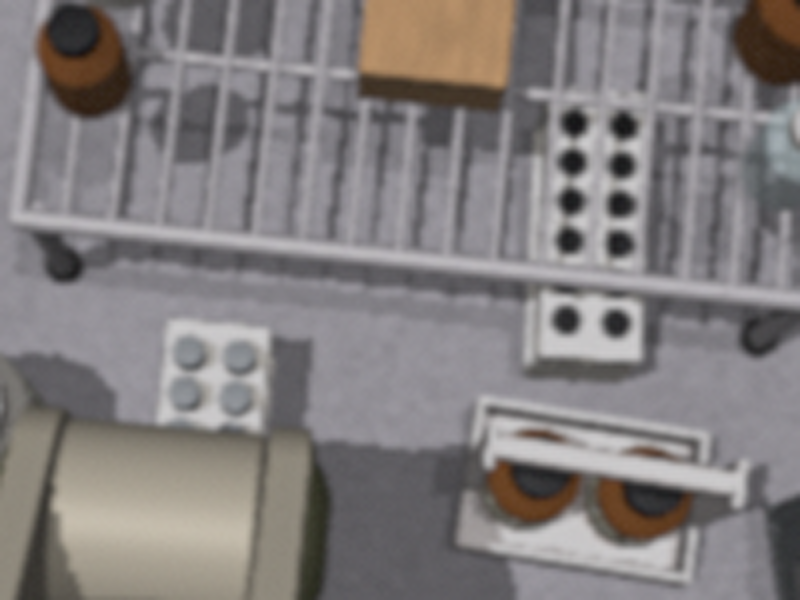

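View pics/s11.png

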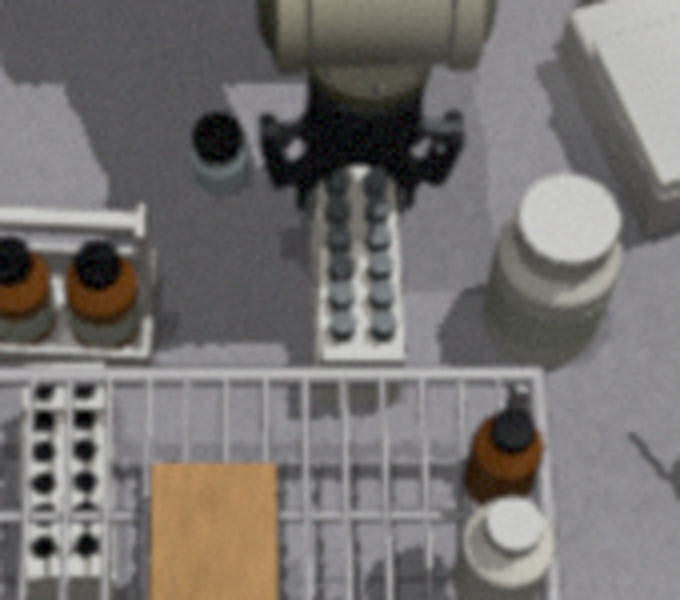

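Call:
{"name": "carry_out", "arguments": {"steps": [0,0,-0.05,0,0,0,0.4,0,0,0,0,0,0,0.6,0,0,0,0,0,0,0.8,0,0,0,0,0,0,1,0,0,0,0,0,0,1,0,0,-1.5,0,0,0,1,0,0,-2,0,0,0,1,0,0,-2,0,0,0,1,0,0,-2,0,0,0,1,0,0,-2,0,0,0,1,0,0,0,0,0,0,1]}}

```text
time_s: 16.9
eef_pos: [475.5, 77.1, 147.4]
ee_rot: [0.0, 0.999, -0.043, 0.004]
force: [0.8, -0.3, 1.0]
grip_width: 1.001
```

```bash
python3 - <<'E'
from h import *
snap("top","t12",(230,100,430,250),4);snap("scene","s12",(260,110,430,260),4)
T=lambda x,y:(230+(x+.5)/4-.5,100+(y+.5)/4-.5)
for p in[(166,320),(271,329)]:print(ray("top",T(*p),75).round(1))
E
```

```text
[605.2  95.5  75. ]
[600.6  38.8  75. ]
```

View pics/t12.png

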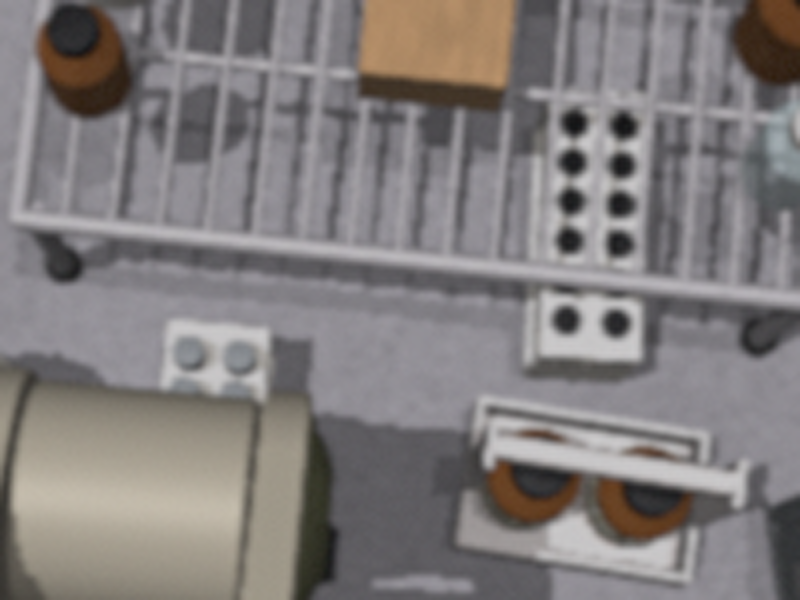

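View pics/s12.png

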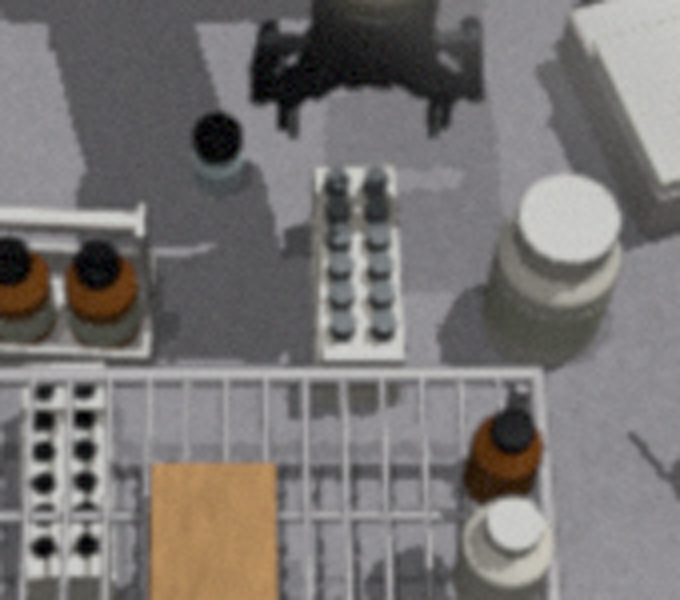

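Rack free and released: far top edge at x≈603, against the shelf edge at x≈637, so ~35 mm clear. Next, the rack centre and yaw.

```bash
python3 - <<'E'
from h import *
S=lambda x,y:(260+(x+.5)/4-.5,110+(y+.5)/4-.5)
P=np.array([ray("scene",S(*p),75)[:2] for p in[(317,168),(397,166),(404,358),(322,358)]])
print(P.round(1),P.mean(0))
C=[ray("scene",S(*p),94)[:2] for p in[(337,180),(375,180),(381,324),(342,326)]];C=np.array(C);print(C.round(1),C.mean(0))
for Q in(P,C):
    d=Q[2:].mean(0)-Q[:2].mean(0);print(np.degrees(np.arctan2(d[1],d[0])),np.linalg.norm(d))
c=np.array([602.9,67.2])-75*np.array([np.cos(.09),-np.sin(.09)]);print("top-based centre",c)
plan([c[0],c[1],46],-5)
E
```

```text
[[451.8  52.3]
 [456.1 108.2]
 [603.9  92.5]
 [598.2  38. ]] [527.49647932  72.7614295 ]
[[473.9  62.9]
 [476.6  88.8]
 [586.4  78.2]
 [585.1  52.2]] [530.49764356  70.51474785]
-5.841209529673897 147.9061077838622
-5.496433662234087 111.02563729285036
top-based centre [528.20354502  73.94089119]
turn first (units): [-0.   -0.04  0.  ] rows>= 1.0
shift cm, old axes: [ 5.4  -0.15  9.84]  new axes: [ 5.43 -0.15  9.82] len 11.23 tgt [528.2  73.9  46. ]
```

Call:
{"name": "carry_out", "arguments": {"steps": [1.8,0,0,0,0,0,1,1.8,0,0,0,0,0,1,1.8,0,0,0,0,0,1,0,0,0,0,0,0,1,0,0,2,0,0,0,1,0,0,2,0,0,0,1,0,0,2,0,0,0,1,0,0,1.5,0,0,0,1,0,0,1.5,0,0,0,1,0,0,0.6,0,0,0,1,0,0,0,0,0,0,1,0,0,0,0,0,0,0.5,0,0,0,0,0,0,0.2,0,0,0,0,0,0,-1,0,0,0,0,0,0,-1,0,0,0,0,0,0,-1,0,0,0,0,0,0,-1], "grip_force": 70}}

```text
time_s: 18.42
eef_pos: [528.6, 72.4, 49.5]
ee_rot: [0.0, 0.999, -0.043, 0.002]
force: [-1.4, -1.2, 6.5]
grip_width: 0.64
```

Call:
{"name": "carry_out", "arguments": {"steps": [0,0,-0.5,0,0,0,-1,0,0,-1,0,0,0,-1,0,0,-1.5,0,0,0,-1,0,0,-1,0,0,0,-1,0,0,0,0,0,0,-1,0,0,0,0,0,0,-1]}}

```text
time_s: 18.92
eef_pos: [528.0, 72.5, 88.6]
ee_rot: [0.0, 0.999, -0.043, 0.002]
force: [-0.6, -0.0, -6.2]
grip_width: 0.643
```

```bash
python3 - <<'E'
from h import *
snap("scene","s13",(260,110,430,260),4)
print({k:np.round(v,2) for k,v in readout.sense().items() if k!="tau"})
E
```

```text
{'time_s': np.float64(18.97), 'joints': array([-0.08,  0.49,  1.65, -0.  ,  1.  ,  1.57]), 'dq': array([ 0.  ,  0.02,  0.01,  0.  , -0.  ,  0.  ]), 'eef_pos': array([527.57,  72.51,  87.95]), 'ee_rot': array([ 0.  ,  1.  , -0.04,  0.  ]), 'force': array([ 0.08, -0.01, -6.18]), 'wrist_torque': array([ 0.02, -0.02,  0.04]), 'grip_width': np.float64(0.64)}
```

View pics/s13.png

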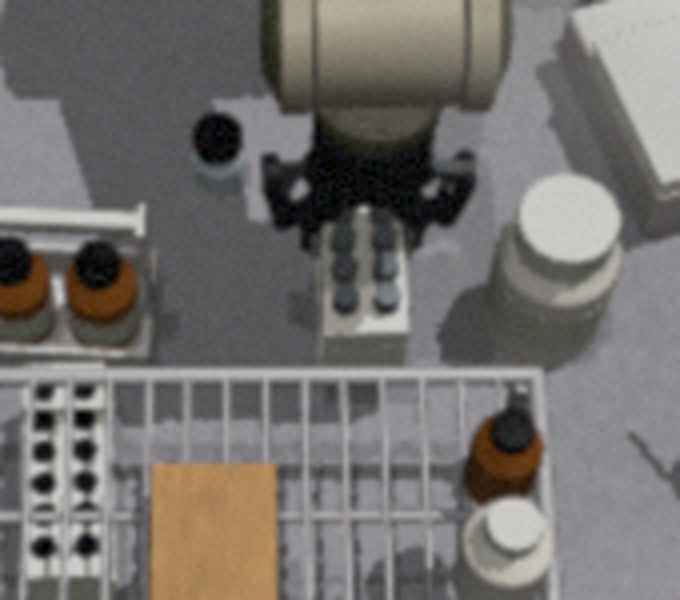

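Rack lifted level (6.2 N, negligible wrist torque). I'll check the box in the scene view before carrying.

```bash
python3 - <<'E'
import cv2
b=cv2.imread("pics/scene0.png")
cv2.imwrite("pics/b2.png",cv2.resize(b[105:210,155:250],None,fx=5,fy=5,interpolation=cv2.INTER_CUBIC))
E
```

```text
(no output)
```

View pics/b2.png

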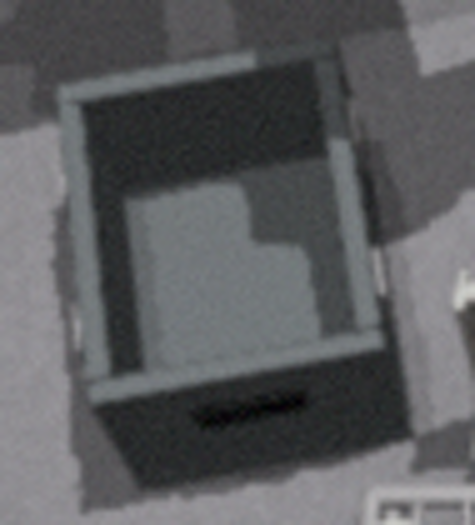

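Call:
{"name": "carry_out", "arguments": {"steps": [0,0,-1.5,0,0,0,-1,0,0,-2,0,0,0,-1,0,0,-2,0,0,0,-1,0,0,-2,0,0,0,-1,0,0,-2,0,0,0,-1,0,0,-2,0,0,0,-1,0,0,-2,0,0,0,-1,0,0,-1.5,0,0,0,-1,0,0,0,0,0,-0.75,-1,0,0,0,0,0,-0.75,-1,0,0,0,0,0,-0.76,-1,0,0,0,0,0,0,-1]}}

```text
time_s: 19.97
eef_pos: [527.1, 72.5, 237.3]
ee_rot: [0.0, 0.998, 0.056, 0.0]
force: [0.2, 1.3, -6.7]
grip_width: 0.639
```

```bash
python3 - <<'E'
from h import *
B=lambda x,y:(155+(x+.5)/5-.5,105+(y+.5)/5-.5)
P=np.array([ray("scene",B(*p),110)[:2] for p in[(60,92),(335,42),(384,342),(94,402)]])
print(P.round(1),P.mean(0))
for a,b in((0,3),(1,2)):
    d=P[b]-P[a];print(np.degrees(np.arctan2(d[1],d[0])),np.linalg.norm(d))
plan([420.5,-331.5,237],6.1)
E
```

```text
[[ 329.7 -419.7]
 [ 312.1 -265.8]
 [ 507.8 -243.9]
 [ 527.7 -396.9]] [ 419.32119465 -331.56967456]
6.562178345923916 199.33055779388533
6.38895873190353 196.95544602187917
turn first (units): [ 0.   -0.01  0.07] rows>= 1.0
shift cm, old axes: [-1.513e+01  3.895e+01  2.000e-02]  new axes: [-1.490e+01  3.904e+01  3.000e-02] len 41.79 tgt [ 420.5 -331.5  237. ]
```

Call:
{"name": "carry_out", "arguments": {"steps": [-0.4,1,0,0,0,0,-1,-0.8,2,0,0,0,0,-1,-1,2.6,0,0,0,0,-1,-1,2.6,0,0,0,0,-1,-1,2.6,0,0,0,0,-1,-1,2.6,0,0,0,0,-1,-1,2.6,0,0,0,0,-1,-1,2.6,0,0,0,0,-1,-1,2.6,0,0,0,0,-1,-1,2.6,0,0,0,0,-1,-1,2.6,0,0,0,0,-1,-1,2.6,0,0,0,0,-1,-1,2.6,0,0,0,0,-1,-1,2.6,0,0,0,0,-1,-1,2.6,0,0,0,0,-1,-0.6,1.4,0,0,0,0,-1,-0.3,0.8,0,0,0,0,-1,0,0,0,0,0,0,-1,0,0,0,0,0,0,-1]}}

```text
time_s: 21.55
eef_pos: [420.4, -331.0, 237.9]
ee_rot: [-0.0, 0.998, 0.055, 0.001]
force: [0.7, -0.3, -5.7]
grip_width: 0.639
```

```bash
python3 - <<'E'
from h import *
print({k:np.round(v,2) for k,v in readout.sense().items() if k!="tau"})
plan([420,-331.5,237],6.2)
snap("scene","s14",(130,80,310,230),4);snap("top","t14",(400,150,570,300),4)
E
```

```text
{'time_s': np.float64(21.55), 'joints': array([-0.89,  0.33,  1.46,  0.  ,  1.35,  0.57]), 'dq': array([ 0.02, -0.01,  0.01,  0.  ,  0.  , -0.  ]), 'eef_pos': array([ 420.45, -331.02,  237.86]), 'ee_rot': array([-0.  ,  1.  ,  0.05,  0.  ]), 'force': array([ 0.67, -0.25, -5.7 ]), 'wrist_torque': array([0.02, 0.03, 0.01]), 'grip_width': np.float64(0.64)}
turn first (units): [-0.01 -0.03  0.02] rows>= 1.0
shift cm, old axes: [-0.05  0.04  0.09]  new axes: [-0.05  0.04  0.09] len 0.11 tgt [ 420.  -331.5  237. ]
```

View pics/s14.png

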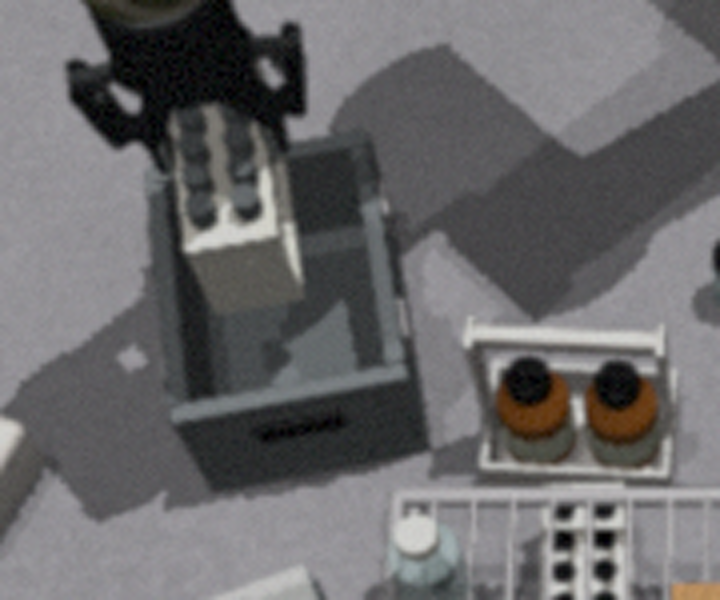

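View pics/t14.png

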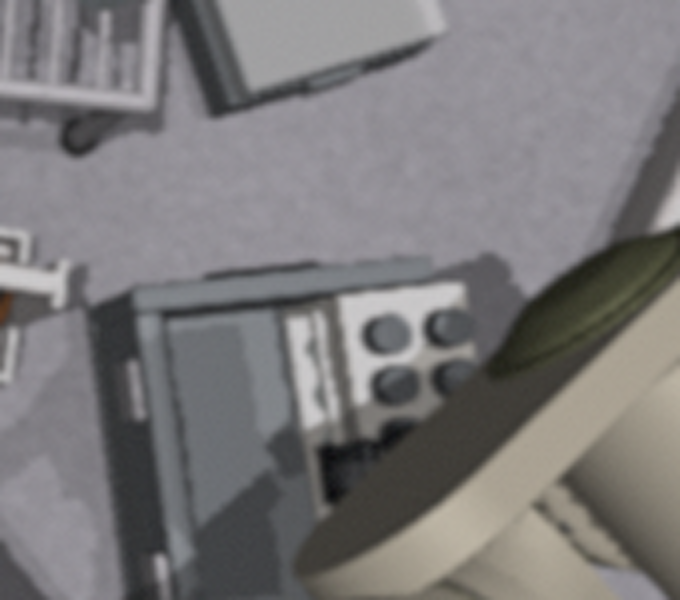

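```bash
python3 - <<'E'
from h import *
S=lambda x,y:(130+(x+.5)/4-.5,80+(y+.5)/4-.5)
T=lambda x,y:(400+(x+.5)/4-.5,150+(y+.5)/4-.5)
for n,ps,z in(("scene",[S(188,253),S(275,235)],262.5),("scene",[S(212,313),S(302,297)],187.5),("top",[T(337,297),T(465,282)],262.5)):
    P=np.array([ray(n,p,z)[:2] for p in ps]);d=abs(P[1]-P[0]);m=P.mean(0)
    print(P.round(1),m.round(1),np.degrees(np.arctan2(d[0],d[1])),np.hypot(*d),"centre",m-75*np.array([np.cos(.108),np.sin(.108)]))
E
```

```text
[[ 497.4 -349.4]
 [ 490.1 -297.7]] [ 493.8 -323.5] 7.95591801534746 52.14768760981993 centre [ 419.18981598 -331.61856531]
[[ 494.7 -353.8]
 [ 488.9 -297.3]] [ 491.8 -325.5] 5.817120994652138 56.879472211971404 centre [ 417.230513   -333.63415504]
[[ 492.  -294. ]
 [ 498.9 -350.8]] [ 495.4 -322.4] 6.899110082293845 57.24095973990193 centre [ 420.85780276 -330.47434347]
```

The rack in hand measures centre ≈(419,-332) and yaw ≈6–7°, against the box at (420,-331.5) and 6.2°, so I'll lower it.

Call:
{"name": "carry_out", "arguments": {"steps": [0,0,1,0,0,0,-1,0,0,2,0,0,0,-1,0,0,2,0,0,0,-1,0,0,2,0,0,0,-1,0,0,2,0,0,0,-1,0,0,1.5,0,0,0,-1,0,0,1.5,0,0,0,-1,0,0,1.5,0,0,0,-1,0,0,1.5,0,0,0,-1,0,0,1,0,0,0,-1,0,0,0.5,0,0,0,-1,0,0,0,0,0,0,-1,0,0,0,0,0,0,-1]}}

```text
time_s: 22.73
eef_pos: [421.1, -331.8, 73.5]
ee_rot: [0.0, 0.998, 0.055, 0.001]
force: [-0.3, 0.1, -5.2]
grip_width: 0.641
```

Call:
{"name": "carry_out", "arguments": {"steps": [0,0,0.4,0,0,0,-1,0,0,0.3,0,0,0,-1,0,0,0.2,0,0,0,-1,0,0,0,0,0,0,-1,0,0,0,0,0,0,-1]}}

```text
time_s: 23.15
eef_pos: [420.8, -331.8, 64.1]
ee_rot: [0.0, 0.998, 0.055, 0.001]
force: [-0.4, 0.2, -6.7]
grip_width: 0.639
```

Call:
{"name": "carry_out", "arguments": {"steps": [0,0,0.1,0,0,0,-1,0,0,0.05,0,0,0,-1,0,0,0,0,0,0,-1]}}

```text
time_s: 23.4
eef_pos: [420.8, -331.8, 62.6]
ee_rot: [0.0, 0.998, 0.055, 0.001]
force: [-0.4, -0.2, -5.9]
grip_width: 0.646
```

Call:
{"name": "carry_out", "arguments": {"steps": [0,0,0.07,0,0,0,-1,0,0,0,0,0,0,-1,0,0,0,0,0,0,-1]}}

```text
time_s: 23.65
eef_pos: [420.8, -331.8, 61.9]
ee_rot: [0.0, 0.998, 0.055, 0.001]
force: [-0.5, -0.0, -5.9]
grip_width: 0.637
```

Call:
{"name": "carry_out", "arguments": {"steps": [0,0,0.06,0,0,0,-1,0,0,0,0,0,0,-1,0,0,0,0,0,0,-1]}}

```text
time_s: 23.9
eef_pos: [420.9, -331.8, 61.5]
ee_rot: [0.0, 0.998, 0.055, 0.001]
force: [-0.7, 0.1, -3.3]
grip_width: 0.637
```

Call:
{"name": "carry_out", "arguments": {"steps": [0,0,0.06,0,0,0,-1,0,0,0,0,0,0,-1,0,0,0,0,0,0,0.35,0,0,0,0,0,0,0.45,0,0,0,0,0,0,0.6,0,0,0,0,0,0,0.6,0,0,0,0,0,0,0.6]}}

```text
time_s: 24.48
eef_pos: [420.9, -331.9, 60.8]
ee_rot: [0.0, 0.998, 0.055, 0.001]
force: [0.3, -0.6, -0.7]
grip_width: 0.802
```

Call:
{"name": "carry_out", "arguments": {"steps": [0,0,-0.5,0,0,0,0.6,0,0,-1,0,0,0,0.6,0,0,-2,0,0,0,0.6,0,0,-2,0,0,0,0.6,0,0,-2,0,0,0,0.6,0,0,-2.5,0,0,0,0.6,0,0,-2.5,0,0,0,0.6,0,0,-2.5,0,0,0,1,0,0,-2.5,0,0,0,1,0,0,0,0,0,0,1]}}

```text
time_s: 25.32
eef_pos: [421.4, -332.9, 241.7]
ee_rot: [0.004, 0.998, 0.055, 0.004]
force: [0.4, 0.4, 1.1]
grip_width: 1.003
```

```bash
python3 - <<'E'
from h import *
print(np.round(readout.sense()["force"],1))
snap("scene","s15",(130,80,310,230),4)
plan([547.9,204.3,235],-5)
E
```

```text
[0.4 0.4 1.1]
turn first (units): [ 0.06 -0.07  2.26] rows>= 2.0
shift cm, old axes: [ 18.53 -51.94   0.22]  new axes: [  7.97 -54.57   0.39] len 55.15 tgt [547.9 204.3 235. ]
```

View pics/s15.png

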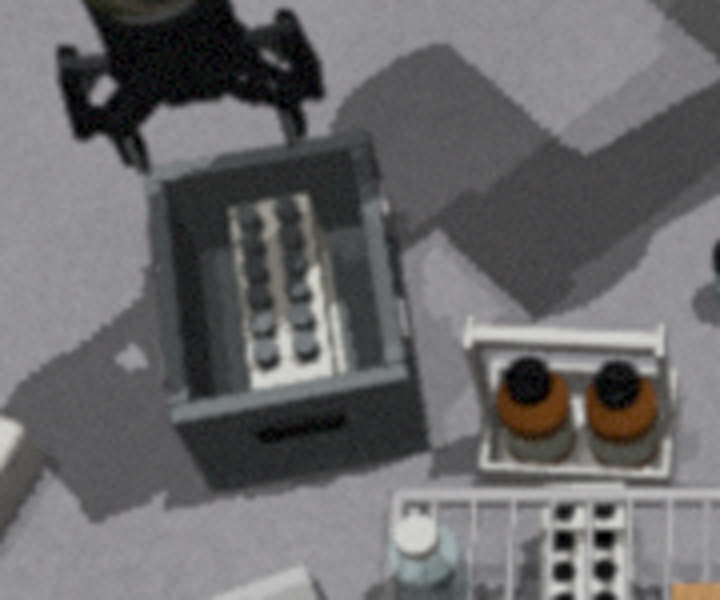

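The rack stands flat and centred in the box, caps upright. Now back to the jar.

Call:
{"name": "carry_out", "arguments": {"steps": [0,0,0,0,0,0.75,1,0,0,0,0,0,0.75,1,0,0,0,0,0,0.76,1,0.3,-2.0,0,0,0,0,1,0.5,-3.3,0,0,0,0,1,0.5,-3.3,0,0,0,0,1,0.5,-3.3,0,0,0,0,1,0.5,-3.3,0,0,0,0,1,0.5,-3.3,0,0,0,0,1,0.5,-3.3,0,0,0,0,1,0.5,-3.3,0,0,0,0,1,0.5,-3.3,0,0,0,0,1,0.5,-3.3,0,0,0,0,1,0.5,-3.3,0,0,0,0,1,0.5,-3.3,0,0,0,0,1,0.5,-3.3,0,0,0,0,1,0.5,-3.3,0,0,0,0,1,0.5,-3.3,0,0,0,0,1,0.5,-3.3,0,0,0,0,1]}}

```text
time_s: 26.95
eef_pos: [542.5, 176.3, 235.4]
ee_rot: [0.0, 0.999, -0.043, 0.001]
force: [0.4, -0.0, -0.3]
grip_width: 0.998
```

Call:
{"name": "carry_out", "arguments": {"steps": [0.1,-1.5,0,0,0,0,1,0,-1,0,0,0,0,1,0,0,0,0,0,0,1]}}

```text
time_s: 27.2
eef_pos: [545.5, 200.7, 235.3]
ee_rot: [0.0, 0.999, -0.043, 0.001]
force: [0.1, 0.2, -0.9]
grip_width: 1.001
```

```bash
python3 - <<'E'
from h import *
plan([547.9,204.3,122],-5)
snap("scene","s16",(300,80,460,230),4)
S=lambda x,y:(240+(x+.5)/4-.5,110+(y+.5)/4-.5)
print(ray("scene",S(648,223),146)) # cap centre in s3
E
```

```text
turn first (units): [ 0.   -0.02  0.02] rows>= 1.0
shift cm, old axes: [ 0.19 -0.38 11.33]  new axes: [ 0.21 -0.38 11.33] len 11.33 tgt [547.9 204.3 122. ]
[551.67538911 202.06057872 146.        ]
```

View pics/s16.png

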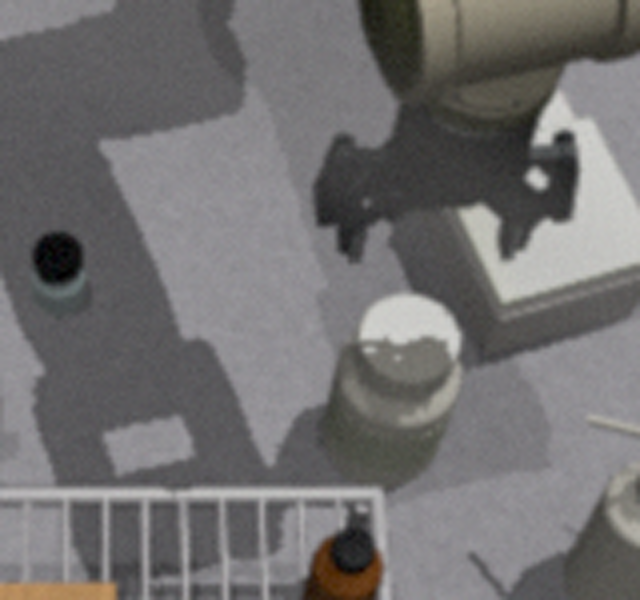

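Call:
{"name": "carry_out", "arguments": {"steps": [0.2,-0.4,0,0,0,0,1,0,0,2,0,0,0,1,0,0,2,0,0,0,1,0,0,2,0,0,0,1,0,0,2,0,0,0,1,0,0,0,0,0,0,1,0,0,1.3,0,0,0,1,0,0,1.3,0,0,0,1,0,0,0.6,0,0,0,1,0,0,0,0,0,0,1,0,0,0,0,0,0,1]}}

```text
time_s: 28.17
eef_pos: [549.0, 202.8, 124.8]
ee_rot: [-0.0, 0.999, -0.044, 0.002]
force: [0.2, 0.3, 0.6]
grip_width: 1.002
```

```bash
python3 - <<'E'
from h import *
plan([547.9,204.3,122],-5);print(readout.sense()["force"])
E
```

```text
turn first (units): [-0.   -0.04 -0.  ] rows>= 1.0
shift cm, old axes: [-0.12 -0.14  0.28]  new axes: [-0.12 -0.14  0.28] len 0.34 tgt [547.9 204.3 122. ]
[0.18836487 0.27141395 0.57278377]
```

Call:
{"name": "carry_out", "arguments": {"steps": [-0.12,-0.14,0.2,0,0,0,1,0,0,0,0,0,0,1,0,0,0,0,0,0,0.7,0,0,0,0,0,0,0.6,0,0,0,0,0,0,-1,0,0,0,0,0,0,-1,0,0,0,0,0,0,-1,0,0,0,0,0,0,-1,0,0,0,0,0,0,-1], "grip_force": 45}}

```text
time_s: 28.92
eef_pos: [547.7, 204.6, 122.7]
ee_rot: [0.0, 0.999, -0.043, 0.002]
force: [-0.7, -1.3, 6.4]
grip_width: 0.752
```

Call:
{"name": "carry_out", "arguments": {"steps": [0,0,-0.5,0,0,0,-1,0,0,-1,0,0,0,-1,0,0,-1,0,0,0,-1,0,0,-0.5,0,0,0,-1,0,0,0,0,0,0,-1,0,1,0,0,0,0,-1,0,2,0,0,0,0,-1,0,2,0,0,0,0,-1,0,2,0,0,0,0,-1,0,2,0,0,0,0,-1,0,2,0,0,0,0,-1,0,2,0,0,0,0,-1,0,1.2,0,0,0,0,-1,0,0,0,0,0,0,-1,0,0,0,0,0,0,-1]}}

```text
time_s: 30.17
eef_pos: [535.0, 62.9, 151.7]
ee_rot: [-0.0, 0.999, -0.044, 0.001]
force: [-0.3, 0.3, -5.0]
grip_width: 0.756
```

```bash
python3 - <<'E'
from h import *
plan([536.2,62.9,122.2],-5);print(readout.sense()["force"])
E
```

```text
turn first (units): [-0.   -0.02 -0.01] rows>= 1.0
shift cm, old axes: [ 0.12 -0.01  2.95]  new axes: [ 0.12 -0.01  2.95] len 2.96 tgt [536.2  62.9 122.2]
[-0.30471793  0.27602153 -5.04656259]
```

Call:
{"name": "carry_out", "arguments": {"steps": [0.07,0,0.6,0,0,0,-1,0,0,1,0,0,0,-1,0,0,0.6,0,0,0,-1,0,0,0.4,0,0,0,-1,0,0,0,0,0,0,-1,0,0,0,0,0,0,-1]}}

```text
time_s: 30.67
eef_pos: [535.8, 63.3, 125.6]
ee_rot: [0.0, 0.999, -0.043, 0.001]
force: [1.1, 0.4, -5.0]
grip_width: 0.753
```

Call:
{"name": "carry_out", "arguments": {"steps": [0,0,0.08,0,0,0,-1,0,0,0.07,0,0,0,-1,0,0,0,0,0,0,-1]}}

```text
time_s: 30.92
eef_pos: [535.9, 63.1, 124.5]
ee_rot: [0.0, 0.999, -0.043, 0.001]
force: [0.1, -0.4, -5.6]
grip_width: 0.752
```

Call:
{"name": "carry_out", "arguments": {"steps": [0.03,0.03,0.08,0,0,0,-1,0,0,0.04,0,0,0,-1,0,0,0,0,0,0,-1]}}

```text
time_s: 31.17
eef_pos: [536.2, 62.7, 123.2]
ee_rot: [0.0, 0.999, -0.043, 0.001]
force: [-0.2, -0.3, -6.2]
grip_width: 0.755
```

Call:
{"name": "carry_out", "arguments": {"steps": [0,0,0.07,0,0,0,-1,0,0,0,0,0,0,-1,0,0,0,0,0,0,-1]}}

```text
time_s: 31.42
eef_pos: [536.3, 62.8, 122.8]
ee_rot: [0.0, 0.999, -0.043, 0.002]
force: [-1.1, 0.4, -2.0]
grip_width: 0.754
```

Contact. I'll release, rise straight up, and move away so I can look.

Call:
{"name": "carry_out", "arguments": {"steps": [0,0,0.05,0,0,0,-1,0,0,0,0,0,0,0.55,0,0,0,0,0,0,0.65,0,0,0,0,0,0,0.8,0,0,0,0,0,0,1,0,0,0,0,0,0,1,0,0,0,0,0,0,1,0,0,-1,0,0,0,1,0,0,-2,0,0,0,1,0,0,-2,0,0,0,1,0,0,-2,0,0,0,1,0,0,-2,0,0,0,1,0,0,-2,0,0,0,1,0,0,0,0,0,0,1]}}

```text
time_s: 32.58
eef_pos: [537.2, 62.8, 236.7]
ee_rot: [0.0, 0.999, -0.043, 0.005]
force: [-0.2, 0.3, 0.1]
grip_width: 1.003
```

Call:
{"name": "carry_out", "arguments": {"steps": [-1.5,0,0,0,0,0,1,-2.5,0,0,0,0,0,1,-2.5,0,0,0,0,0,1,-2.5,0,0,0,0,0,1,-2.5,0,0,0,0,0,1,-2.5,0,0,0,0,0,1,-2.5,0,0,0,0,0,1,0,0,0,0,0,0,1]}}

```text
time_s: 33.25
eef_pos: [368.3, 77.7, 231.8]
ee_rot: [0.0, 0.999, -0.043, 0.001]
force: [0.4, -1.0, 0.5]
grip_width: 1.0
```

```bash
python3 - <<'E'
from h import *
snap("scene","s17",(220,140,410,290),4); snap("top","t17",(230,100,430,250),4)
b=cv2.imread("pics/s17_full.png");cv2.imwrite("pics/s17box.png",cv2.resize(b[105:210,155:250],None,fx=5,fy=5,interpolation=cv2.INTER_CUBIC))
for n,o in(("scene0","s17_full"),("top0","t17_full")):
    d=cv2.absdiff(cv2.imread(f"pics/{n}.png"),cv2.imread(f"pics/{o}.png")).max(2);cv2.imwrite(f"pics/d_{o}.png",d*2)
E
```

```text
(no output)
```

View pics/s17.png

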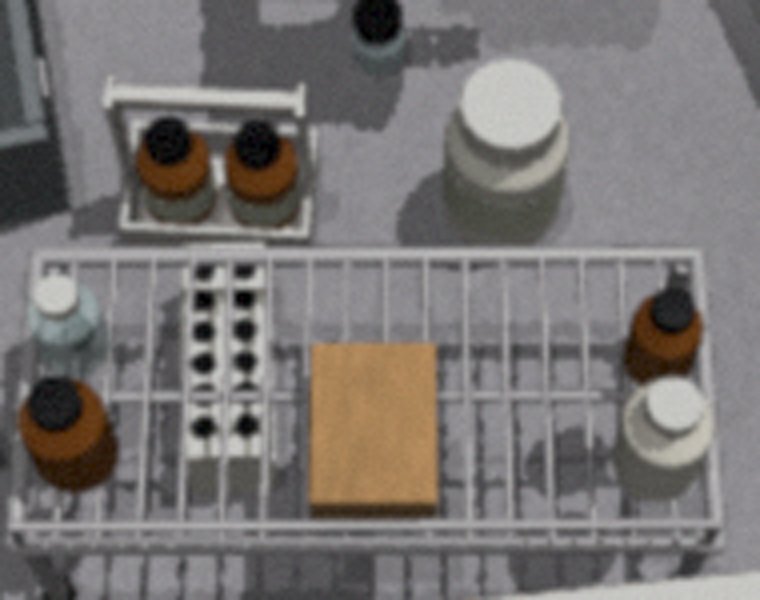

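View pics/s17box.png

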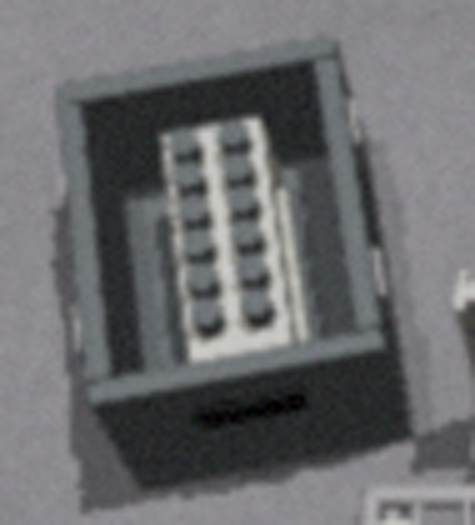

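View pics/d_s17_full.png

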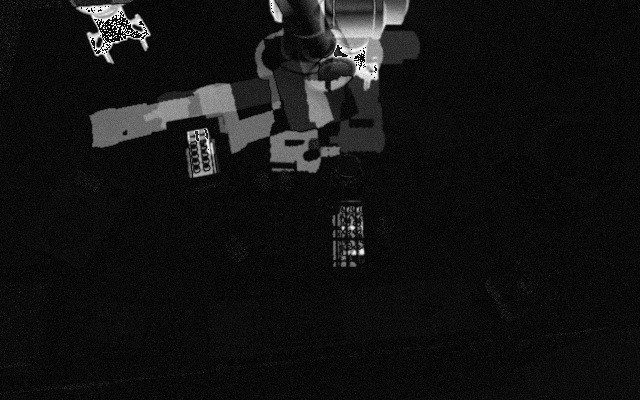

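View pics/t17.png

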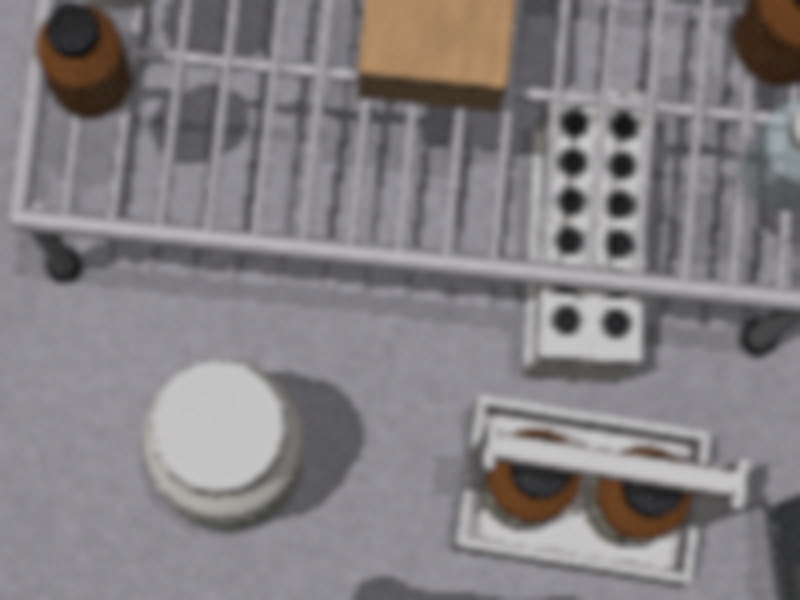

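Jar cap centre in the top crop is (216,426) against (216,428) at the start, so within ~1 mm. The difference image changes only at the rack, the arm and its shadows, with a faint outline at the jar. The rack sits flat inside the box walls, so I'm handing in.

```bash
python3 -c "
from rig import finish_job;print(finish_job())"
```

```text
the job is handed in; nothing more can be done
None
```

The capped rack is in the transport box and the jar is back where it stood. I handed the job in at about 33 s of the 72 s allowed.

**What I did**
- **Jar:** the capped rack was the left one, with the jar in front of it. I lifted the jar by its cap and set it about 140 mm to the left.
- **Slide:** I pulled the rack out in two grips, first with the gripper tilted 34° at the shelf edge, then vertical. The extra grip was needed because joint 5 would have run out of range at that tilt. The rack ended about 35 mm clear of the shelf edge, and I let go of it.
- **Packing:** I took a fresh hold at the rack's middle, carried it over the caddy and set it down in the box.
- **Return:** I put the jar back using the same tool pose I had first gripped it with.

**Last checks**
- **Rack:** it looks flat and well inside the walls. The tool height at release matched the box floor to about 1 mm, and the hand force fell to about zero when I opened the gripper. Before lowering, the two cameras placed the rack's centre within about 3 mm of the box's.
- **Jar:** it is upright and about 1 mm from its starting place in the top view.
- **Everything else:** comparing scene-camera pictures from before and after showed changes only at the rack, the arm and its shadows, with a faint outline at the jar.
- **Disagreement:** the cameras differed by 2–4 mm on some points, including the jar at its temporary spot, but by less than the clearances involved.

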